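Find the loose bolt of the tape-reel stand and hold its cap open

TASK

The reel stand on the clinic bench has come loose: lift the tape reel up off its post and set it down flat in the steel tray without dropping it. Then tap (press down on) the capped bolts of the stand to find the loose one, the one that sinks under a light push, and lift the cap of that bolt well over half-way open, leaving the other two caps shut and the tumbler, jar and syringe alone. Finish while still holding the cap open, so that a colleague can get at the bolt with a spanner.

Things in the scene. Friction and masses are not known exactly. Their poses are not given: they have to be found in the camera images.
- stand: Fixed reel stand. Dark steel plate 150 x 196 x 10 mm; origin on the post's axis at the plate's underside (on the bench), z up; plate spans x -95..+55, y -98..+98 mm. Round shoulder 40 mm in diameter up to z = 68 mm, then a steel post 16 mm in diameter up to z = 102 mm. Three capped bolts of the same look stand on it, all turned as the stand: one, at any seat, is loose.
- seat_left (a point): Middle of a capped bolt on the plate's top face (10 mm above the bench), 66 mm to the stand's +y side of the post, axes as the stand's. White plastic hood 38 x 36 mm (x, y), its flat top 29 mm above this point; on it an upright fin 14 (x) x 10 (y) x 22 mm tall, centred 10 mm to -x of this point, its top 51 mm above this point: pinch it across y from above.
- seat_right (a point): The same as seat_left, 66 mm to the stand's -y side of the post. Hinge of each cap: a line along y, 18 mm to +x of its seat point and 16 mm above it; the fin edge (-x) swings up and over towards +x. Lightly sprung, it falls shut when let go.
- seat_front (a point): The same as seat_left, 66 mm to the stand's -x side of the post. Pressed down on fin or hood, a tight bolt does not move; the loose one sinks, with block and cap, up to 8 mm under about 3 N and springs back. At rest all three stand equally high.
- reel: Loose reel of tape, 0.25 to 0.5 kg: two white flanges 120 mm in diameter with brown tape between (40 mm tall together); above them a white hub 34 mm in diameter, from 40 to 70 mm above the underside, to grip. Bore 22 mm. Origin at the centre of its underside, z along its axis. At the start it sits on the stand's shoulder, the post 34 mm up its bore, over the bolts.
- tray: Fixed square tray of bare metal, 194 x 194 mm outside, walls 3 mm thick and 14 mm high, floor 3 mm thick; origin at the centre of its underside, on the bench.
- bolt_k (a joint): How far one of the bolts is pushed down (m), 0 at rest. The letters k, m, t do not tell which seat the bolt is at; bolt_k is under cap_k, and so on.
- bolt_m (a joint): As bolt_k, for another bolt.
- bolt_t (a joint): As bolt_k, for another bolt.
- cap_k (a joint): Hinge angle of the cap over bolt_k (rad): 0 shut, 1.3 fully open.
- cap_m (a joint): As cap_k, for the cap over bolt_m.
- cap_t (a joint): As cap_k, for the cap over bolt_t.
- tumbler: Bystander: upright salmon-coloured drinking tumbler, 72 mm diameter, 110 mm tall; origin at the centre of its underside. Leave alone.
- jar: Bystander: small lidded jar, 60 mm diameter, 70 mm tall; origin at the centre of its underside. Leave alone.
- syringe: Bystander: capped plastic syringe lying along its x, about 135 mm long, 16 mm thick; origin under the middle of its barrel. Leave alone.
There are look-alikes about, which are no part of the job. Leave any green or red look-alike of the reel alone.

How it is judged (in metres and radians):
On the way, in this order (a step that is already met when the one before it is completed fails the run):
1. the reel stands flat in the tray, let go (horizontal distance between reel and tray below 0.06 m and z of reel in the frame of tray below 0.009 m and angle between reel's own z axis and vertical below 0.08 rad and contact force between the fingers and reel below 0.1 N and linear speed of reel below 0.03 m/s), for 0.2 s.
2. the loose bolt has been tapped down (value of joint bolt_m above 0.004 m), for 0.02 s.
At the end, for the whole second after the job is handed in: The loose bolt's cap is held by the fingers at 0.65 rad or more (half of its 1.3 rad), the other two caps are shut (under 0.1 rad), and the reel rests flat on the tray's floor, within 60 mm of its centre, untouched (all of step 1 and value of joint cap_m above 0.65 rad and value of joint each of cap_k, cap_t below 0.1 rad and contact force between the fingers and anything else above 0.1 N and contact force between stand and reel below 0.1 N); the arm keeps its last pose, push and grip.
It fails at once if the cap of a tight bolt lifted (value of joint any of cap_k, cap_t above 0.25 rad).
It fails at once if the loose bolt's cap opened before the reel is off the stand (value of joint cap_m above 0.3 rad and horizontal distance between reel and stand below 0.06 m).
It fails at once if the reel dropped (linear speed of reel above 0.6 m/s and contact force between the fingers and reel below 0.1 N).
It fails at once if the reel tipped over (angle between reel's own z axis and vertical above 0.7 rad).
It fails at once if a bystander disturbed (distance of any of tumbler, jar, syringe from where it was at the start of the episode above 0.03 m).
It also fails if it takes over 67 s, if anything falls off the work surface, if the arm or the gripper's body presses on something with over 40 N, if the wrist force passes 120 N, or if a joint passes its speed limit or range.

ROBOT

A 6-joint arm with a two-finger parallel gripper is mounted at the origin on the work surface. World frame = base frame: x ahead of the robot, y to its left, z up, the work surface at z = 0. Lengths are in m, angles in degrees, forces in N, time in s.
With the tool pointing down it reaches from about 0.325 to 0.85 m from the base axis. Payload 4.4 kg.
Tool frame: the origin (TCP) lies between the finger pads; the fingertips stand 22 mm ahead of it and the grasp point (between the pads) lies 3 mm ahead of it; z points along the fingers, y is the line along which they close (so a half turn about z gives the same grasp; the last joint's range is limited). The gripper opens to 94 mm and grips with 3 to 60 N. Pads are 16 mm wide; open, the fingers measure 119 mm over their backs; the gripper's body (75 mm by 177 mm) begins 78 mm behind the grasp point.
Start: joints at [64.143, 11.837, 88.321, -0, 79.842, -8.623], TCP at [0.17, 0.549, 0.227] pointing down, gripper open.
Joint ranges: [-156.59, 156.59], [-49.26, 127.26], [12.9, 141.05], [-63.56, 243.56], [4.71, 150.69], [-161.64, 161.64]. Speed limits (degrees/s): [159.86, 159.86, 180, 180, 180, 180].

INTERFACE

Orientations are given as a 3x3 rotation matrix whose columns are the frame's x, y, z axes.
In Python, from cell import bot, get_image, camera_params, workorder gives the robot as it stands.
- The arm moves only by the tool move_arm, never from a script. Its argument "steps" is a list that holds one entry, the list of rows, each a list of 5 numbers: the shift along the tool's x, y, z in m, then the turn about the tool's z in rad, then the closure, from 0 (fully open) to 1 (shut). In form: [[[dx, dy, dz, spin, claw], ...]]. A call has 1 to 5 rows; each row is the pose to reach, as a shift and turn from the pose commanded when the call began, along the tool's axes at that moment; what a row does not reach only later rows make up. A row lasts 1/8 s, in which the tool goes at most 62.5 mm and 10.7 degrees, less where a joint would pass 70% of its speed; a pose out of reach is approached as far as the arm can. A call with a gripper value outside its range is refused whole. The fingers move at their own pace and stop on an object; "newtons" is the grip in N (left out, the last holds). Time passes only in rows, so rows that repeat a pose let the fingers close. It gives the time, the measured TCP pose, the force, the opening and the grip force at its end, in the units of the state.
- bot.read_state(): the state, without advancing time (a new reading comes with each control period).
- get_image(name): name is "side" or "top"; returns the picture (400x640x3 uint8, red, green, blue); there is no depth.
- camera_params(name): a dict with "K" (3x3 intrinsics, pixels), "dist" ([k1, k2, p1, p2, k3] as OpenCV has them; the pictures are not rectified), "rvec" (rotation vector, rad) and "tvec" (3), from world to camera coordinates, as OpenCV has them. Camera axes: x right, y down, z forward; pixel columns grow to the right and rows downward; lengths in m; the calibration is good to about 2 mm. A picture is of the moment at which its call begins. camera_params takes no time and is no camera call.
- workorder.finish_job(): hands the job in; it is judged then, once.
The state is a dict: "clock": time; "joint_positions": joint angles; "qd": joint speeds; "joint_efforts": joint torques, N m; "eef_pos": TCP position; "eef_rot": TCP orientation; "wrist_force": force on the tool from outside, world axes, zero at the start; "torque": the same for the moment, N m; "finger_gap": finger opening in m; "grasp_force": force on a finger pad.
Only numpy, scipy, OpenCV 4.12 (cv2) and the standard library are available. Lean on these libraries where they do the work, as an engineer would, in place of code of your own. Each camera call takes 0.05 s, during which the arm holds its last target. There are 200 camera calls.

## Working session

There is one attempt and no reset: what is moved stays moved. The work goes in short steps, Python scripts to look and compute and a tool call to move; the robot and the scene stay as the last step left them, time stands still between calls to the robot, and variables do not carry over. Pictures are saved under pics/ and viewed, at most 10 in all, crops included, and the job is handed in when it is done.

Besides the shell and the picture viewer there is one more tool, called after "Emit:" by a JSON object that holds its "api" and its "payload". move_arm: Moves the arm, as the interface text tells. Its arguments: {"type":"object","properties":{"steps":{"type":"array","items":{"type":"array","items":{"type":"array","items":{"type":"number"}}}},"newtons":{"type":"number"}},"required":["steps"]}

```bash
mkdir -p pics; cat > h.py <<'E'
import numpy as np,cv2
from cell import bot,get_image,camera_params,workorder
def snap(n,f):
    im=get_image(n); cv2.imwrite('pics/'+f,im[:,:,::-1]); return im
def P(n):
    c=camera_params(n); return [np.array(c[k],float) for k in('K','dist','rvec','tvec')]
def ray(n,uv,z):
    K,d,r,t=P(n); p=cv2.undistortPoints(np.array([[uv]],float),K,d)[0,0]
    R=cv2.Rodrigues(r)[0]; C=-R.T@t.ravel(); v=R.T@np.array([p[0],p[1],1])
    return C+v*(z-C[2])/v[2]
def proj(n,X):
    K,d,r,t=P(n); return cv2.projectPoints(np.array(X,float).reshape(-1,1,3),r,t,K,d)[0][:,0]
E
python3 - <<'E'
from h import *
a=snap('top','t0.png');b=snap('side','s0.png')
for n in('top','side'):
    K,d,r,t=P(n);R=cv2.Rodrigues(r)[0];print(n,-R.T@t.ravel(),R[2],K[0,0])
s=bot.read_state();print(s['clock'],s['eef_pos'],s['eef_rot'],s['finger_gap'])
E
```

```text
top [ 0.47741341 -0.00683956  1.30896011] [ 0.09563695  0.00567435 -0.99540011] 501.23892544040746
side [ 0.20396709 -0.63967595  0.64670768] [ 0.38536263  0.69390585 -0.60826829] 379.1742765692729
0.1 [0.17006994 0.54856961 0.22642072] [[-9.55100649e-01  2.96280261e-01 -8.70144338e-04]
 [ 2.96281396e-01  9.55098947e-01 -1.82651519e-03]
 [ 2.89913543e-04 -2.00231343e-03 -9.99997953e-01]] 0.09401577051876088
```

View pics/t0.png

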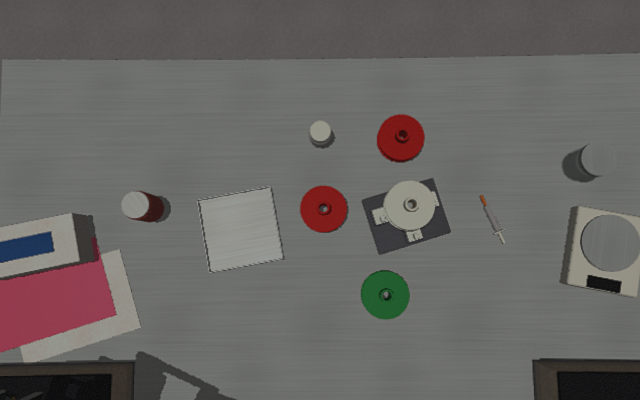

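View pics/s0.png

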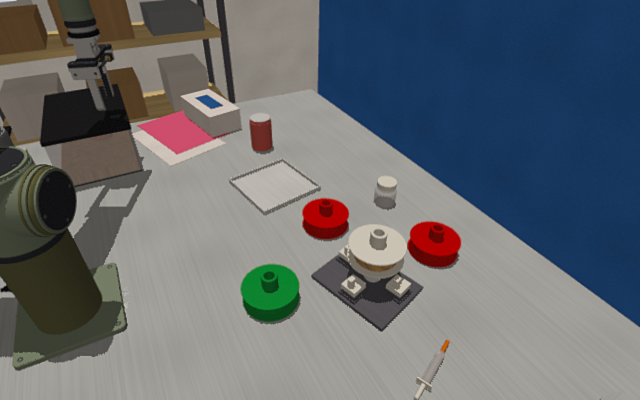

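The top view shows five reels or look-alikes: red at (401,137) and (324,209), green at (386,295), and white at (410,205). The white one fits, since it sits on the dark plate over the caps. The tray is at (240,230), the jar at (320,132) and the syringe at (492,219). I'll confirm this in a crop and measure.

```bash
python3 - <<'E'
from h import *
a=cv2.imread('pics/t0.png');b=cv2.imread('pics/s0.png')
c=cv2.resize(a[165:265,350:460],None,fx=4,fy=4,interpolation=cv2.INTER_CUBIC)
d=cv2.resize(b[210:335,305:430],None,fx=3.2,fy=3.2,interpolation=cv2.INTER_CUBIC)
o=np.zeros((400,840,3),np.uint8);o[:,:440]=c;o[:,440:]=d
o=o[:,:800];cv2.imwrite('pics/c0.png',o)
g=a.max(2)
# plate: hull of dark pixels
m=np.zeros_like(g);m[165:265,350:460]=(g[165:265,350:460]<75)
n,l,s,_=cv2.connectedComponentsWithStats(m);print(s)
k=1+np.argmax(s[1:,4]);p=np.argwhere(l==k)[:,::-1].astype(np.float32)
r=cv2.minAreaRect(p);q=cv2.boxPoints(r)
print('plate',q.round(1),[ray('top',x,.01)[:2].round(4) for x in q])
# tray
for uv in [(198.5,200),(271,187),(284,259.5),(211,272)]:print('tray',ray('top',uv,.014)[:2].round(4))
print('hub',ray('top',(411.5,204.5),.138),ray('side',(378.5,233),.138))
E
```

```text
[[     0      0    640    400 253971]
 [   362    178     89     77   1988]
 [   408    200      8      8     30]
 [   404    202      1      1      1]
 [   404    205      5      6      8]
 [   410    230      1      1      1]
 [   412    230      1      1      1]]
plate [[360.9 199.5]
 [433.4 176.8]
 [450.7 232.4]
 [378.3 255. ]] [array([ 0.6167, -0.098 ]), array([ 0.6744, -0.2876]), array([ 0.5293, -0.3279]), array([ 0.4725, -0.1404])]
tray [0.6186 0.3236]
tray [0.651  0.1358]
tray [0.463 0.102]
tray [0.4331 0.2886]
hub [ 0.59011546 -0.20715717  0.138     ] [ 0.58800958 -0.2125254   0.138     ]
```

View pics/c0.png

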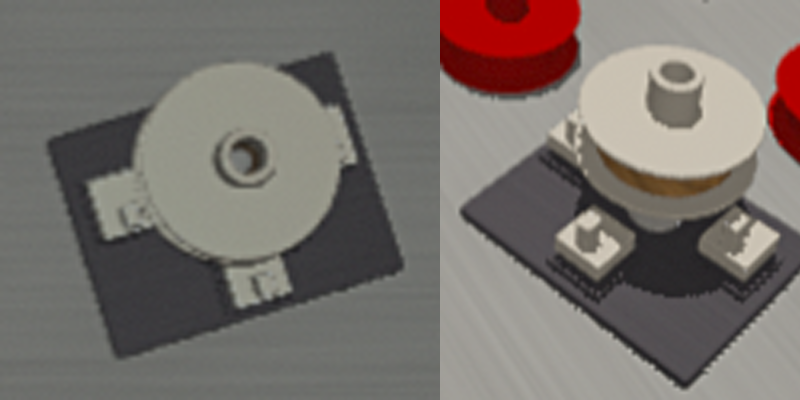

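The crop confirms it: the white hub is at top pixel (411,204), on the plate with caps showing at left, front and right. The stand origin is about (0.591,-0.208) with yaw 16.5°, and the plate measures 150 x 198 mm, which matches. The tray centre is about (0.5415,0.2125).

Emit:
{"api": "move_arm", "payload": {"steps": [[[-0.042,-0.04,0,0,0],[-0.084,-0.08,0,0,0],[-0.126,-0.12,0,0,0],[-0.168,-0.16,0,0,0],[-0.209,-0.2,0,0,0]]]}}

```text
clock: 0.72
eef_pos: [0.3111, 0.2945, 0.2272]
eef_rot: [[-0.955, 0.296, 0.0], [0.296, 0.955, -0.0], [-0.0, -0.0, -1.0]]
wrist_force: [0.0, -0.2, 0.3]
finger_gap: 0.0941
grasp_force: 0.0
```

Emit:
{"api": "move_arm", "payload": {"steps": [[[-0.042,-0.04,0,0,0],[-0.084,-0.08,0,0,0],[-0.126,-0.12,0,0,0],[-0.168,-0.16,0,0,0],[-0.209,-0.2,0,0,0]]]}}

```text
clock: 1.35
eef_pos: [0.4515, 0.0415, 0.2272]
eef_rot: [[-0.955, 0.297, -0.0], [0.297, 0.955, 0.0], [0.0, 0.0, -1.0]]
wrist_force: [0.9, 0.4, 1.0]
finger_gap: 0.0941
grasp_force: 0.0
```

Emit:
{"api": "move_arm", "payload": {"steps": [[[-0.042,-0.04,0,-0.15,0],[-0.084,-0.08,0,-0.3,0],[-0.126,-0.12,0,-0.45,0],[-0.168,-0.16,0,-0.588,0],[-0.209,-0.2,0,-0.588,0]]]}}

```text
clock: 1.98
eef_pos: [0.5919, -0.2113, 0.2267]
eef_rot: [[-0.959, -0.284, -0.001], [-0.284, 0.959, 0.001], [0.001, 0.001, -1.0]]
wrist_force: [0.1, 0.9, 0.3]
finger_gap: 0.0945
grasp_force: 0.0
```

```bash
python3 - <<'E'
from h import *
s=bot.read_state();print(s['clock'],s['eef_pos'],s['eef_rot'],s['qd'],s['joint_positions'])
R=np.array(s['eef_rot']);print(R.T@(np.array([.591,-.2085,.134])-s['eef_pos']))
print(np.degrees(np.arctan2(R[1,1],R[0,1])))
E
```

```text
1.975 [ 0.59186415 -0.21126204  0.22673492] [[-9.58909644e-01 -2.83710409e-01 -8.36012987e-04]
 [-2.83711003e-01  9.58909572e-01  7.06597362e-04]
 [ 6.01191829e-04  9.14749108e-04 -9.99999401e-01]] [-24.99952873  39.70092375 -50.52197145   0.21057446  10.15268934
 -23.60539665] [-2.75346119e+01  1.83214673e+01  8.03162008e+01  1.39115102e-02
  8.14235222e+01 -1.34018496e+02]
[-1.07289610e-05  2.80888724e-03  9.27375375e-02]
106.48178600911011
```

Emit:
{"api": "move_arm", "payload": {"steps": [[[0,0.003,0,0,0],[0,0.003,0.04,0,0],[0,0.003,0.07,0,0],[0,0.003,0.09,0,0],[0,0.003,0.091,0,0]]]}}

```text
clock: 2.6
eef_pos: [0.5892, -0.2054, 0.1346]
eef_rot: [[-0.959, -0.284, -0.004], [-0.284, 0.959, 0.002], [0.003, 0.003, -1.0]]
wrist_force: [0.6, 0.5, 0.0]
finger_gap: 0.0945
grasp_force: 0.0
```

Emit:
{"api": "move_arm", "payload": {"newtons": 30, "steps": [[[0,0,0,0,0.5],[0,0,0,0,0.7],[0,0,0,0,1],[0,0,0,0,1],[0,0,0,0,1]]]}}

```text
clock: 3.22
eef_pos: [0.5907, -0.2068, 0.1366]
eef_rot: [[-0.959, -0.283, 0.0], [-0.283, 0.959, -0.0], [-0.0, -0.0, -1.0]]
wrist_force: [0.0, -0.4, 0.0]
finger_gap: 0.0474
grasp_force: 0.0
```

Emit:
{"api": "move_arm", "payload": {"steps": [[[0,0,0,0,1],[0,0,0,0,1],[0,0,0,0,1]]]}}

```text
clock: 3.6
eef_pos: [0.5908, -0.2073, 0.1366]
eef_rot: [[-0.959, -0.283, 0.001], [-0.283, 0.959, -0.001], [-0.0, -0.001, -1.0]]
wrist_force: [0.4, -1.9, -0.2]
finger_gap: 0.0341
grasp_force: 30.0
```

Gripped at 34 mm, which matches the hub. Lifting.

Emit:
{"api": "move_arm", "payload": {"steps": [[[0,0,-0.006,0,1],[0,0,-0.016,0,1],[0,0,-0.03,0,1],[0,0,-0.05,0,1],[0,0,-0.07,0,1]]]}}

```text
clock: 4.22
eef_pos: [0.5909, -0.2068, 0.2085]
eef_rot: [[-0.959, -0.283, 0.001], [-0.283, 0.959, -0.001], [-0.001, -0.001, -1.0]]
wrist_force: [0.4, 0.4, -4.7]
finger_gap: 0.0337
grasp_force: 30.0
```

Emit:
{"api": "move_arm", "payload": {"steps": [[[0,0,-0.01,0,1],[0,0,-0.015,0,1],[0,0,-0.015,0,1]]]}}

```text
clock: 4.6
eef_pos: [0.5906, -0.2068, 0.2215]
eef_rot: [[-0.959, -0.283, 0.0], [-0.283, 0.959, -0.0], [0.0, -0.0, -1.0]]
wrist_force: [-0.3, -0.5, -3.4]
finger_gap: 0.0338
grasp_force: 30.0
```

```bash
python3 - <<'E'
from h import *
snap('side','s1.png')
s=bot.read_state();print(s['clock'],s['eef_pos'],s['wrist_force'],s['finger_gap'],s['grasp_force'])
R=np.array(s['eef_rot']);print(R.T@(np.array([.5415,.2125,.0735])-s['eef_pos']))
E
```

```text
4.65 [ 0.59025278 -0.20658259  0.22087862] [ 0.04771325 -0.25554969 -4.57993011] 0.033719320222275355 29.97620064765215
[-0.07204991  0.41561237  0.14765731]
```

View pics/s1.png

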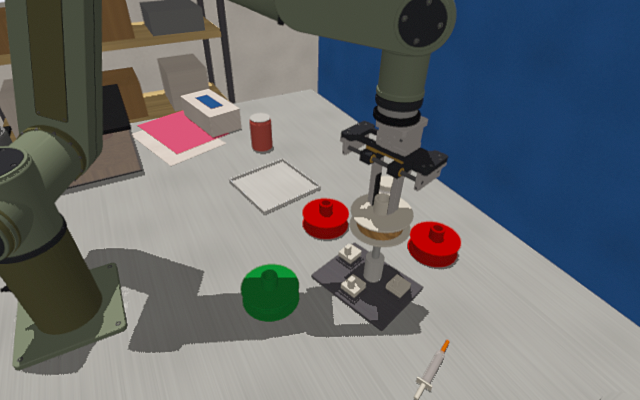

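The reel hangs level from the hub at about (380,215), clear of the post top at about (375,250). Next, carry it to the tray.

Emit:
{"api": "move_arm", "payload": {"steps": [[[-0.004,0.02,0,0,1],[-0.011,0.06,0,0,1],[-0.019,0.11,0,0,1],[-0.028,0.16,0,0,1],[-0.036,0.208,0,0,1]]]}}

```text
clock: 5.28
eef_pos: [0.5649, 0.0059, 0.2208]
eef_rot: [[-0.959, -0.284, -0.001], [-0.284, 0.959, 0.001], [0.001, 0.001, -1.0]]
wrist_force: [1.2, 1.2, -3.3]
finger_gap: 0.0339
grasp_force: 30.0
```

Emit:
{"api": "move_arm", "payload": {"steps": [[[-0.009,0.05,0,0,1],[-0.018,0.1,0,0,1],[-0.027,0.15,0,0,1],[-0.033,0.19,0,0,1],[-0.036,0.208,0,0,1]]]}}

```text
clock: 5.9
eef_pos: [0.5399, 0.2155, 0.2208]
eef_rot: [[-0.958, -0.287, -0.002], [-0.287, 0.958, 0.0], [0.002, 0.001, -1.0]]
wrist_force: [0.6, -1.1, -4.3]
finger_gap: 0.0342
grasp_force: 30.0
```

Emit:
{"api": "move_arm", "payload": {"steps": [[[0,0,0.01,0,1],[0,0,0.04,0,1],[0,0,0.08,0,1],[0,0,0.11,0,1],[0,0,0.13,0,1]]]}}

```text
clock: 6.52
eef_pos: [0.5404, 0.2102, 0.0885]
eef_rot: [[-0.96, -0.281, -0.004], [-0.281, 0.96, -0.002], [0.004, -0.001, -1.0]]
wrist_force: [-0.0, 0.6, -4.8]
finger_gap: 0.0339
grasp_force: 30.0
```

Emit:
{"api": "move_arm", "payload": {"steps": [[[0,0,0.002,0,1],[0,0,0.006,0,1],[0,0,0.01,0,1],[0,0,0.01,0,1]]]}}

```text
clock: 7.02
eef_pos: [0.5421, 0.2125, 0.0819]
eef_rot: [[-0.959, -0.283, 0.001], [-0.283, 0.959, 0.0], [-0.001, -0.0, -1.0]]
wrist_force: [-0.2, 0.7, -3.5]
finger_gap: 0.0342
grasp_force: 30.0
```

```bash
python3 - <<'E'
from h import *
snap('side','s2.png')
s=bot.read_state();print(s['clock'],s['eef_pos'],s['wrist_force'],s['finger_gap'],s['grasp_force'])
E
```

```text
7.075 [0.54209636 0.21264407 0.08194095] [-0.01042184  0.31159043 -3.41014369] 0.033700735805263726 29.976410223171115
```

View pics/s2.png

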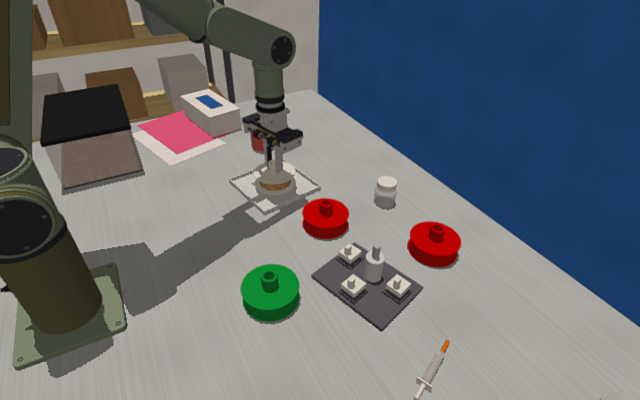

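The reel is over the tray at about (275,185), its underside some 10 mm above the floor. Lowering gently.

Emit:
{"api": "move_arm", "payload": {"steps": [[[0,0,0.003,0,1],[0,0,0.006,0,1],[0,0,0.008,0,1],[0,0,0.009,0,1],[0,0,0.009,0,1]]]}}

```text
clock: 7.7
eef_pos: [0.5417, 0.2126, 0.0723]
eef_rot: [[-0.959, -0.283, -0.0], [-0.283, 0.959, -0.0], [0.0, 0.0, -1.0]]
wrist_force: [0.1, -0.2, -2.7]
finger_gap: 0.0341
grasp_force: 30.0
```

Emit:
{"api": "move_arm", "payload": {"steps": [[[0,0,0.001,0,1],[0,0,0.002,0,1],[0,0,0.002,0,1]]]}}

```text
clock: 8.07
eef_pos: [0.5423, 0.2124, 0.0716]
eef_rot: [[-0.959, -0.283, 0.001], [-0.283, 0.959, -0.0], [-0.001, -0.0, -1.0]]
wrist_force: [-1.7, -3.1, 5.1]
finger_gap: 0.034
grasp_force: 30.0
```

Contact at 0.0716 as predicted. Releasing and rising.

Emit:
{"api": "move_arm", "payload": {"steps": [[[0,0,0,0,0.5],[0,0,0,0,0.3],[0,0,0,0,0.2],[0,0,0,0,0.2],[0,0,0,0,0.2]]]}}

```text
clock: 8.7
eef_pos: [0.5418, 0.2126, 0.0704]
eef_rot: [[-0.959, -0.283, -0.0], [-0.283, 0.959, 0.0], [0.0, 0.0, -1.0]]
wrist_force: [-0.2, 0.4, 0.2]
finger_gap: 0.075
grasp_force: 0.0
```

Emit:
{"api": "move_arm", "payload": {"steps": [[[0,0,-0.02,0,0.2],[0,0,-0.05,0,0.2],[0,0,-0.09,0,0.2],[0,0,-0.12,0,0.2],[0,0,-0.125,0,0.2]]]}}

```text
clock: 9.32
eef_pos: [0.5435, 0.213, 0.1982]
eef_rot: [[-0.959, -0.283, 0.005], [-0.283, 0.959, 0.001], [-0.006, -0.0, -1.0]]
wrist_force: [-0.3, -0.0, -0.3]
finger_gap: 0.075
grasp_force: 0.0
```

```bash
python3 - <<'E'
from h import *
a=snap('top','t3.png');b=snap('side','s3.png')
c=cv2.resize(a[165:275,350:460],None,fx=4,fy=4,interpolation=cv2.INTER_CUBIC)
d=cv2.resize(b[150:310,220:430],None,fx=2,fy=2.75,interpolation=cv2.INTER_CUBIC)[:,:360]
d=cv2.resize(b[145:315,225:425],(360,306),interpolation=cv2.INTER_CUBIC)
o=np.zeros((440,800,3),np.uint8);o[:,:440]=c;o[:306,440:]=d;cv2.imwrite('pics/c3.png',o)
s=bot.read_state();print(s['clock'],s['eef_pos'],s['wrist_force'],s['finger_gap'],s['grasp_force'])
O=np.array([.591,-.2075]);y=np.radians(16.5);X=np.array([np.cos(y),np.sin(y)]);Y=np.array([-X[1],X[0]])
R=np.array(s['eef_rot'])
for n,p in dict(left=66*Y,right=-66*Y,front=-66*X).items():
    f=O+(p-10*X)/1000; P3=np.r_[f,.061]
    print(n,'fin top',P3.round(4),(proj('top',P3)-[350,165]).round(1)*4,((proj('side',P3)-[225,145])*1.8).round(1),'tool',(R.T@(P3-s['eef_pos'])).round(4))
P3=np.r_[O,.102];print('post',(proj('top',P3)-[350,165]).round(1)*4,((proj('side',P3)-[225,145])*1.8).round(1))
E
```

```text
9.425 [0.54185691 0.21260033 0.19541582] [-0.85994828  0.0021958  -0.1211372 ] 0.07503492337115594 0.0
left fin top [ 0.5627 -0.1471  0.061 ] [[129.2 214.8]] [[220.5 179.3]] tool [ 0.082  -0.3508  0.1344]
right fin top [ 0.6002 -0.2736  0.061 ] [[331.6 153.2]] [[309.1 238.6]] tool [ 0.0819 -0.4828  0.1344]
front fin top [ 0.5181 -0.2291  0.061 ] [[263.6 285.2]] [[226.  237.7]] tool [ 0.1479 -0.4169  0.1343]
post [[236.4 162.4]] [[272.1 178.2]]
```

View pics/c3.png

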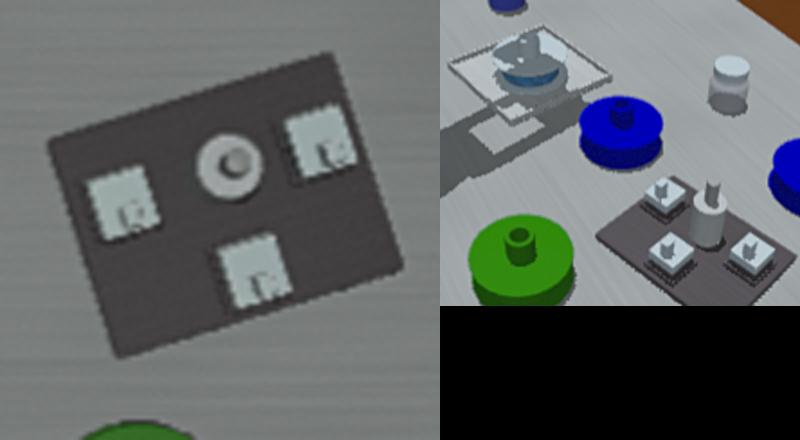

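The reel stands flat in the tray at crop (530,65), let go. The fin tops in the top crop, (131,212), (335,150) and (262,283), agree with my predictions to about 2 mm. Next I tap the left bolt with closed fingers.

Emit:
{"api": "move_arm", "payload": {"newtons": 10, "steps": [[[0.01,-0.04,0,0,1],[0.025,-0.1,0,0,1],[0.039,-0.16,0,0,1],[0.053,-0.22,0,0,1],[0.068,-0.28,0,0,1]]]}}

```text
clock: 10.05
eef_pos: [0.5545, -0.0767, 0.193]
eef_rot: [[-0.959, -0.283, -0.004], [-0.283, 0.959, 0.001], [0.003, 0.002, -1.0]]
wrist_force: [0.5, 0.9, -0.2]
finger_gap: 0.0287
grasp_force: 0.0
```

Emit:
{"api": "move_arm", "payload": {"steps": [[[0.009,-0.045,0,0,1],[0.014,-0.071,0.03,0,1],[0.014,-0.071,0.07,0,1],[0.014,-0.071,0.09,0,1],[0.014,-0.071,0.1,0,1]]]}}

```text
clock: 10.68
eef_pos: [0.5601, -0.1464, 0.0917]
eef_rot: [[-0.959, -0.283, -0.006], [-0.283, 0.959, 0.003], [0.005, 0.004, -1.0]]
wrist_force: [0.0, 0.9, -0.6]
finger_gap: 0.0005
grasp_force: 0.0
```

Emit:
{"api": "move_arm", "payload": {"steps": [[[0,0,0,0,1],[0,0,0.003,0,1],[0,0,0.006,0,1],[0,0,0.006,0,1]]]}}

```text
clock: 11.18
eef_pos: [0.5628, -0.1472, 0.0898]
eef_rot: [[-0.959, -0.283, 0.001], [-0.283, 0.959, -0.0], [-0.001, -0.0, -1.0]]
wrist_force: [-0.2, -0.5, -0.8]
finger_gap: 0.0005
grasp_force: 0.0
```

Emit:
{"api": "move_arm", "payload": {"steps": [[[0,0,0.003,0,1],[0,0,0.006,0,1],[0,0,0.008,0,1],[0,0,0.008,0,1],[0,0,0.008,0,1]]]}}

```text
clock: 11.8
eef_pos: [0.5623, -0.1475, 0.0822]
eef_rot: [[-0.959, -0.283, -0.001], [-0.283, 0.959, -0.0], [0.001, -0.0, -1.0]]
wrist_force: [-2.8, 0.0, 4.8]
finger_gap: 0.0004
grasp_force: 2.8
```

Emit:
{"api": "move_arm", "payload": {"steps": [[[0,0,0.002,0,1],[0,0,0.004,0,1],[0,0,0.004,0,1],[0,0,0.004,0,1]]]}}

```text
clock: 12.3
eef_pos: [0.5613, -0.1481, 0.0805]
eef_rot: [[-0.959, -0.284, -0.004], [-0.284, 0.959, -0.001], [0.004, -0.0, -1.0]]
wrist_force: [-10.6, 0.5, 19.6]
finger_gap: 0.0011
grasp_force: 9.6
```

Left is tight: 20 N at 2 mm of travel. Next is the front bolt.

Emit:
{"api": "move_arm", "payload": {"steps": [[[0,0,-0.02,0,1],[0.02,-0.02,-0.04,0,1],[0.05,-0.05,-0.04,0,1],[0.066,-0.066,-0.03,0,1],[0.066,-0.066,-0.018,0,1]]]}}

```text
clock: 12.92
eef_pos: [0.5178, -0.2305, 0.0953]
eef_rot: [[-0.96, -0.281, 0.001], [-0.281, 0.96, -0.0], [-0.001, -0.001, -1.0]]
wrist_force: [0.1, 1.3, 0.0]
finger_gap: 0.0004
grasp_force: 0.0
```

Emit:
{"api": "move_arm", "payload": {"steps": [[[0,0,0.004,0,1],[0,0,0.009,0,1],[0,0,0.014,0,1],[0,0,0.014,0,1],[0,0,0.014,0,1]]]}}

```text
clock: 13.55
eef_pos: [0.5183, -0.2289, 0.0817]
eef_rot: [[-0.959, -0.284, 0.0], [-0.284, 0.959, 0.0], [-0.0, 0.0, -1.0]]
wrist_force: [-0.3, 0.9, 2.0]
finger_gap: 0.0002
grasp_force: 0.7
```

Emit:
{"api": "move_arm", "payload": {"steps": [[[0,0,0.002,0,1],[0,0,0.004,0,1],[0,0,0.004,0,1],[0,0,0.004,0,1]]]}}

```text
clock: 14.05
eef_pos: [0.5181, -0.2293, 0.0776]
eef_rot: [[-0.959, -0.283, 0.0], [-0.283, 0.959, -0.0], [-0.0, -0.0, -1.0]]
wrist_force: [-0.9, 1.3, 2.4]
finger_gap: 0.0002
grasp_force: 1.2
```

Front is loose: it follows down at 2.4 N. I press 2 mm more to be sure, then rise and open to pinch the fin.

Emit:
{"api": "move_arm", "payload": {"steps": [[[0,0,0.002,0,1],[0,0,0.002,0,1]]]}}

```text
clock: 14.3
eef_pos: [0.518, -0.2294, 0.0754]
eef_rot: [[-0.959, -0.283, 0.0], [-0.283, 0.959, -0.0], [-0.0, -0.0, -1.0]]
wrist_force: [-0.7, 1.3, 4.1]
finger_gap: 0.0003
grasp_force: 1.5
```

Emit:
{"api": "move_arm", "payload": {"steps": [[[0,0,-0.01,0,1],[0,0,-0.02,0,0.7],[0,0,-0.02,0,0.7],[0,0,-0.02,0,0.7],[0,0,-0.02,0,0.7]]]}}

```text
clock: 14.92
eef_pos: [0.5176, -0.2291, 0.095]
eef_rot: [[-0.959, -0.283, -0.001], [-0.283, 0.959, 0.0], [0.001, 0.001, -1.0]]
wrist_force: [-0.9, -0.2, 0.4]
finger_gap: 0.0277
grasp_force: 0.0
```

Emit:
{"api": "move_arm", "payload": {"newtons": 15, "steps": [[[0,0,0.01,0,0.7],[0,0,0.02,0,0.7],[0,0,0.026,0,0.7],[0,0,0.026,0,0.7]]]}}

```text
clock: 15.42
eef_pos: [0.5173, -0.2288, 0.0683]
eef_rot: [[-0.959, -0.283, -0.002], [-0.283, 0.959, 0.001], [0.001, 0.002, -1.0]]
wrist_force: [-0.6, -0.1, -0.2]
finger_gap: 0.0281
grasp_force: 0.0
```

Emit:
{"api": "move_arm", "payload": {"steps": [[[0,0,0,0,0.85],[0,0,0,0,1],[0,0,0,0,1],[0,0,0,0,1],[0,0,0,0,1]]]}}

```text
clock: 16.05
eef_pos: [0.5185, -0.23, 0.0699]
eef_rot: [[-0.959, -0.283, 0.001], [-0.283, 0.959, -0.002], [-0.001, -0.002, -1.0]]
wrist_force: [1.0, -3.2, 0.9]
finger_gap: 0.0098
grasp_force: 15.0
```

The fin is pinched at 9.8 mm. Swinging it along the hinge arc.

Emit:
{"api": "move_arm", "payload": {"steps": [[[-0.002,-0.001,-0.002,0,1],[-0.004,-0.001,-0.004,0,1],[-0.006,-0.001,-0.005,0,1],[-0.009,-0.001,-0.007,0,1],[-0.012,-0.001,-0.009,0,1]]]}}

```text
clock: 16.68
eef_pos: [0.5299, -0.2266, 0.0783]
eef_rot: [[-0.959, -0.283, -0.0], [-0.283, 0.959, 0.0], [0.0, 0.0, -1.0]]
wrist_force: [0.5, -3.9, -4.7]
finger_gap: 0.0095
grasp_force: 15.0
```

Emit:
{"api": "move_arm", "payload": {"steps": [[[-0.002,0,-0.001,0,1],[-0.005,0,-0.002,0,1],[-0.008,0,-0.0025,0,1],[-0.012,0,-0.003,0,1],[-0.015,0,-0.0032,0,1]]]}}

```text
clock: 17.3
eef_pos: [0.5446, -0.2223, 0.0821]
eef_rot: [[-0.959, -0.283, 0.0], [-0.283, 0.959, 0.0], [-0.0, 0.0, -1.0]]
wrist_force: [-2.9, -1.4, 1.1]
finger_gap: 0.01
grasp_force: 15.0
```

Emit:
{"api": "move_arm", "payload": {"steps": [[[-0.002,0,0,0,1],[-0.004,0,0.0003,0,1],[-0.006,0,0.0005,0,1],[-0.008,0,0.001,0,1],[-0.008,0,0.001,0,1]]]}}

```text
clock: 17.92
eef_pos: [0.5521, -0.2201, 0.0806]
eef_rot: [[-0.959, -0.283, 0.0], [-0.283, 0.959, 0.0], [-0.0, 0.0, -1.0]]
wrist_force: [-1.3, -1.3, 1.7]
finger_gap: 0.0096
grasp_force: 15.0
```

```bash
python3 - <<'E'
from h import *
a=snap('top','t4.png');b=snap('side','s4.png')
a,b=a[:,:,::-1],b[:,:,::-1]
o=np.zeros((400,800,3),np.uint8)
o[:,:400]=cv2.resize(b[215:335,300:420],(400,400),interpolation=cv2.INTER_CUBIC)
o[:,400:]=cv2.resize(b[140:240,225:325],(400,400),interpolation=cv2.INTER_CUBIC)
cv2.imwrite('pics/c4.png',o)
E
```

```text
(no output)
```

View pics/c4.png

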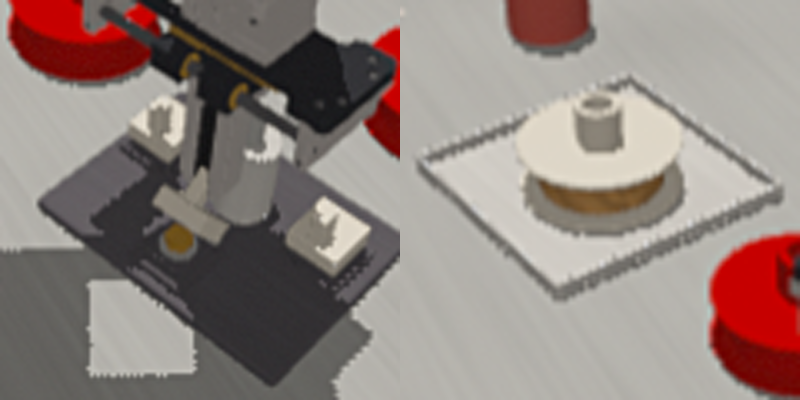

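The front cap is held up at crop (195,210), about 1 rad by the arc, with the brass bolt showing at (180,238). The other two caps are shut and the reel is flat in the tray. Handing in.

```bash
python3 -c "
from cell import workorder
print(workorder.finish_job())"
```

```text
the job is handed in; nothing more can be done
None
```

The job is handed in: the reel lies flat in the tray, the front bolt tapped loose, and its cap is held open at about 1 rad (estimated from the arm's travel); the left bolt tapped tight, the right one was not tapped, and no verdict came back.

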